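Show which sherd closes the gap in the mended dish

TASK

Show a colleague where the loose handle belongs in the mended dish: with the fingers pointing straight down, point at the middle of the loose rim sherd that carries a loop handle, fingertips about 2 cm above it, and stay there for two seconds; then point in the same way at the middle of the gap in the dish's rim, fingertips about 2 cm above where the rim would run, again for two seconds. Then lift the hand well away, 15 cm or more from both, and finish. Touch nothing at all, and keep the hand high on the way so that it does not point at any of the other three sherds.

Things in the scene. Friction and masses are not known exactly. Their poses are not given: they have to be found in the camera images.
- handle_sherd: the loose piece missing from the dish: curved brown rim sherd lying rim down, with a D-shaped loop handle (13 mm bar) flat on the table along its convex side; 96 mm along the rim, 75 mm across, broken edge up to 33 mm above the table. Origin: middle of the piece, at table height, 9 mm outside the middle of the rim; x points out through the loop, z up. Any yaw.
- dish: mended earthenware dish standing upright: rim 212 mm across, 60 mm high, walls 8 mm, patched with beige masking tape. Origin: centre of the underside, at table height; z up. At -x it keeps its one horizontal D-shaped loop handle, reaching 150 mm from the centre; across from it, at +x, a piece of the rim is missing. Stands loose, at any yaw.
- dish_gap (a point): the middle of the gap in the dish's rim, where the rim would run: 102 mm from the dish's centre along its +x, 60 mm above the table. The gap is about 105 mm long along the rim and its ragged bottom lies about 30 mm above the table.
- rim_sherd: bystander: a plain curved rim sherd without a handle, lying rim down, 90 mm long, 35 mm across, up to 41 mm high; origin about at its middle, at table height
- base_sherd: bystander: the round base of a beaker standing on its foot, foot 68 mm across, ragged wall up to 33 mm high; origin: centre of its underside
- strap_sherd: bystander: a jug's broken strap handle lying on its side, a C-shaped strap 90 mm long, 50 mm across, 9 mm thick and 20 mm high, with a scrap of wall 26 mm high at one end; origin: near the middle of the C, at table height
- jug: bystander: a small mended round-bellied jug with a narrow neck and a handle, 92 mm across, 140 mm high, standing to the right of the dish; origin: centre of its underside
Not all that is in view belongs to the job. Leave any blue or yellow look-alike of the handle_sherd alone.

How it is judged:
By the outcome, as a careful person would: the job done as asked, in the order asked, and still so for the second after the job is handed in, with the robot touching nothing.
It also fails if it takes over 48 s, if anything falls off the work surface, if the arm or the gripper's body presses on something with over 40 N, if the wrist force passes 120 N, or if a joint passes its speed limit or range.

ROBOT

A 6-joint arm with a two-finger parallel gripper is mounted at the origin on the work surface. World frame = base frame: x ahead of the robot, y to its left, z up, the work surface at z = 0. Lengths are in m, angles in degrees, forces in N, time in s.
With the tool pointing down it reaches from about 0.4 to 0.825 m from the base axis. Payload 7 kg.
Tool frame: the origin (TCP) lies between the finger pads, 19 mm behind the fingertips; this is the grasp point; z points along the fingers, y is the line along which they close (so a half turn about z gives the same grasp; the last joint's range is limited). The gripper opens to 88 mm and grips with 3 to 60 N. Pads are 19 mm wide; open, the fingers measure 130 mm over their backs; the gripper's body (78 mm by 193 mm) begins 47 mm behind the grasp point.
Start: joints at [-52.019, 20.546, 0.682, 0, -70.136, -16.507], TCP at [0.247, -0.628, 0.245] pointing down, gripper open.
Joint ranges: [-176.03, 176.03], [-82.01, 121.73], [-58.28, 71.71], [-173.87, 95.51], [-174.79, -0.11], [-173.66, 173.66]. Speed limits (degrees/s): [136.94, 136.94, 172.46, 180, 180, 180].

INTERFACE

Orientations are given as [roll, pitch, yaw] about the fixed x, y, z axes, in that order (R = Rz(yaw) Ry(pitch) Rx(roll)).
In Python, from plant import r, capture, close_job, search_frame, outline_of gives the robot as it stands.
- The arm moves only by the shell command python3 -m creep 'ROWS' [FORCE]. ROWS is JSON, a list of rows, each a list of 7 numbers: the finger opening in mm, from 0 to 87.6, then the shift along the world's x, y, z in units of 25 mm (1.0 is 25 mm), then the turn, a rotation vector about the world's x, y, z in degrees. In form: [[hand, x, y, z, ax, ay, az], ...]. A call has 1 to 8 rows; each row shifts and turns the commanded pose from where the row before left it; what a row does not reach is not made up. A row lasts 1/12 s, in which the tool goes at most 41.7 mm and 7.16 degrees, less where a joint would pass 70% of its speed; a pose out of reach is approached as far as the arm can. A call is refused whole if a number of a shift passes 1 or a number of a turn 7.16, either way. A call with a gripper value outside its range is refused whole. The fingers move at their own pace and stop on an object; FORCE is the grip in N (left out, the last holds). Time passes only in rows, so rows that do not move let the fingers close. It gives the time, the measured TCP pose, the force, the opening and the grip force at its end, in the units of the state.
- r.get_state(): the state, without advancing time (a new reading comes with each control period).
- capture(name): name is "scene" or "top" or "wrist"; returns a dict with "frame" (420x560x3 uint8, red, green, blue), "K" (3x3 intrinsics, pixels), "origin" and "rotation" of the camera in the world. Camera axes: x right, y down, z forward; pixel columns grow to the right and rows downward; lengths in m; the calibration is good to about 2 mm. A picture is of the moment at which its call begins. There is no depth.
- close_job(): hands the job in; it is judged then, once.
Trained networks look in a picture, given as the dict that the camera call returned (one of the last four; its "shot" number tells which), for a name from the list of things; names that differ only in an ending like _2 or _b are one class to them, and where a whole thing is asked for, a point or a joint stands for the part that bears it (a point fixed in the world has none). Each returns a list of dicts, best first, with "conf" (0 to 1); they miss things now and then, are a little off and sometimes report something else, mostly with a low value. They report only what shows in the picture. A call takes as long as a camera call. They do not tell look-alikes from the thing itself.
- search_frame(picture, target): "bbox" ([left, top, right, bottom] in pixels, round what is visible of it).
- outline_of(picture, target): "region" (420x560 bool, what is visible of it) and "bbox" ([left, top, right, bottom] in pixels, round what is visible of it).
The state is a dict: "time_s": time; "joints": joint angles; "qd": joint speeds; "joint_torque": joint torques, N m; "tcp_pos": TCP position; "eef_rot": TCP orientation; "contact_force": force on the tool from outside, world axes, zero at the start; "moment": the same for the moment, N m; "gripper_width": finger opening in m; "gripper_force": force on a finger pad.
Only numpy, scipy, OpenCV 4.12 (cv2) and the standard library are available. Lean on these libraries where they do the work, as an engineer would, in place of code of your own. Each camera call takes 0.05 s, during which the arm holds its last target. There are 200 camera calls.

## Working session

There is one attempt and no reset: what is moved stays moved. The work goes in short steps, Python scripts to look and compute and a shell command to move; the robot and the scene stay as the last step left them, time stands still between calls to the robot, and variables do not carry over. Pictures are saved under pics/ and viewed, at most 10 in all, crops included, and the job is handed in when it is done.

```bash
mkdir -p pics
cat > h.py <<'E'
import numpy as np,cv2
from plant import r,capture,close_job,search_frame,outline_of
def ray(p,uv,z):
    d=np.array(p["rotation"])@np.linalg.inv(p["K"])@np.array([uv[0],uv[1],1.]);o=np.array(p["origin"])
    return o+d*(z-o[2])/d[2]
def proj(p,X):
    c=np.array(p["rotation"]).T@(np.array(X)-np.array(p["origin"]));c=np.array(p["K"])@c;return c[:2]/c[2]
def save(p,n): cv2.imwrite(f"pics/{n}.png",p["frame"][:,:,::-1])
E
python3 - <<'E'
from h import *
for c in("top","scene"):
    p=capture(c);save(p,c+"1");print(c,np.round(p["origin"],3))
    for t in("handle_sherd","dish","rim_sherd","base_sherd","strap_sherd","jug"):
        for d in outline_of(p,t)[:3]:
            m=d["region"];v,u=np.nonzero(m);uv=(u.mean(),v.mean())
            print(t,round(d["conf"],2),np.round(d["bbox"]),np.round(uv),ray(p,uv,.015).round(3),p["frame"][m].mean(0).round())
print(r.get_state()["time_s"])
E
```

```text
top [0.482 0.017 1.181]Traceback (most recent call last):
  File "<stdin>", line 7, in <module>
  File "h.py", line 5, in ray
    return o+d*(z-o[2])/d[2]
                        ~^^^
IndexError: invalid index to scalar variable.
```

```bash
cat > h.py <<'E'
import numpy as np,cv2
from scipy.spatial.transform import Rotation as Ro
from plant import r,capture,close_job,search_frame,outline_of
def rot(p):
    R=np.array(p["rotation"]); return Ro.from_euler("xyz",R,degrees=True).as_matrix() if R.size==3 else R
def ray(p,uv,z):
    d=rot(p)@np.linalg.inv(p["K"])@np.array([uv[0],uv[1],1.]);o=np.array(p["origin"])
    return o+d*(z-o[2])/d[2]
def proj(p,X):
    c=rot(p).T@(np.array(X)-np.array(p["origin"]));c=np.array(p["K"])@c;return c[:2]/c[2]
def save(p,n): cv2.imwrite(f"pics/{n}.png",p["frame"][:,:,::-1])
E
python3 - <<'E'
from h import *
for c in("top","scene"):
    p=capture(c);save(p,c+"1");print(c,np.round(p["origin"],3),p["rotation"])
    for t in("handle_sherd","dish","rim_sherd","base_sherd","strap_sherd","jug"):
        for d in outline_of(p,t)[:3]:
            m=d["region"];v,u=np.nonzero(m);uv=(u.mean(),v.mean())
            print(t,round(d["conf"],2),np.round(d["bbox"]),np.round(uv),ray(p,uv,.015).round(3),p["frame"][m].mean(0).round())
print(r.get_state()["time_s"])
E
```

```text
top [0.482 0.017 1.181] [-177.10346103   -0.42388142  -91.40148827]
handle_sherd 0.69 [157. 212. 194. 244.] [174. 229.] [0.477 0.319 0.015] [122.  79.  46.]
handle_sherd 0.64 [115. 239. 147. 269.] [130. 255.] [0.404 0.448 0.015] [175. 149.  32.]
dish 0.71 [294. 157. 372. 243.] [330. 202.] [ 0.543 -0.14   0.015] [103.  70.  39.]
rim_sherd 0.66 [172. 174. 185. 198.] [177. 184.] [0.607 0.307 0.015] [125.  79.  46.]
base_sherd 0.86 [225. 226. 242. 250.] [232. 237.] [0.449 0.15  0.015] [111.  76.  44.]
strap_sherd 0.59 [209. 169. 238. 190.] [227. 175.] [0.632 0.161 0.015] [127.  81.  46.]
jug 0.77 [416. 217. 452. 250.] [433. 233.] [ 0.445 -0.442  0.015] [85. 50. 26.]
scene [ 1.276 -0.528  0.808] [-129.69529617   -0.75379775   55.56700913]
handle_sherd 0.8 [402. 179. 424. 199.] [412. 191.] [0.645 0.417 0.015] [ 30.  52. 103.]
handle_sherd 0.63 [356. 145. 381. 163.] [368. 154.] [0.408 0.448 0.015] [140. 121.  38.]
handle_sherd 0.56 [342. 167. 364. 189.] [353. 176.] [0.481 0.312 0.015] [100.  67.  44.]
dish 0.78 [202. 202. 293. 257.] [246. 230.] [ 0.512 -0.116  0.015] [88. 62. 38.]
rim_sherd 0.82 [373. 190. 389. 206.] [380. 197.] [0.61  0.309 0.015] [102.  64.  40.]
rim_sherd 0.51 [202. 202. 292. 260.] [245. 230.] [ 0.511 -0.116  0.015] [89. 62. 38.]
base_sherd 0.83 [295. 179. 316. 198.] [308. 189.] [0.457 0.146 0.015] [87. 59. 38.]
base_sherd 0.36 [370. 188. 392. 208.] [380. 196.] [0.608 0.31  0.015] [102.  64.  40.]
strap_sherd 0.76 [332. 209. 364. 224.] [348. 218.] [0.634 0.159 0.015] [88. 54. 32.]
jug 0.6 [112. 218. 148. 272.] [126. 245.] [ 0.384 -0.412  0.015] [80. 51. 32.]
0.8
```

View pics/top1.png

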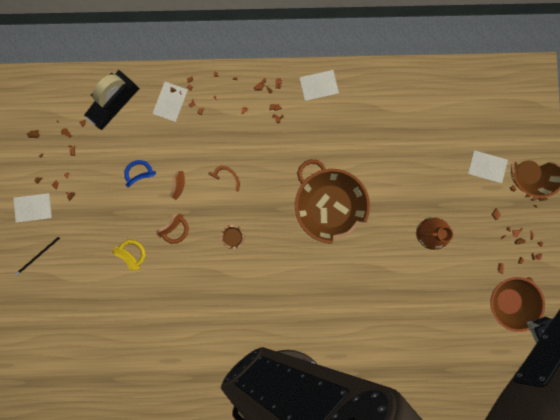

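View pics/scene1.png

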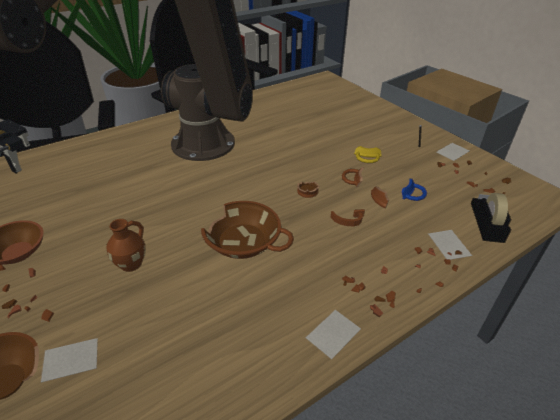

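Top view: brown handle sherd at (174,229); blue look-alike (138,172) and yellow (130,255) excluded by colour; plain rim sherd (178,185), strap (227,175), base (232,237). Dish at (333,205), its handle at (311,172), with the gap towards (350,240). I'll confirm this in one crop.

Run:
```python
import cv2,numpy as np
f=cv2.imread("pics/top1.png")
a=cv2.resize(f[200:260,140:210],None,fx=5.5,fy=5.5,interpolation=cv2.INTER_CUBIC)
b=cv2.resize(f[150:250,285:385],None,fx=4,fy=4,interpolation=cv2.INTER_CUBIC)
o=np.zeros((400,800,3),np.uint8);o[:a.shape[0],:a.shape[1]]=a;o[:400,400:]=b
cv2.imwrite("pics/crop1.png",cv2.convertScaleAbs(o,alpha=1.5))
```

```text
(no output)
```

View pics/crop1.png

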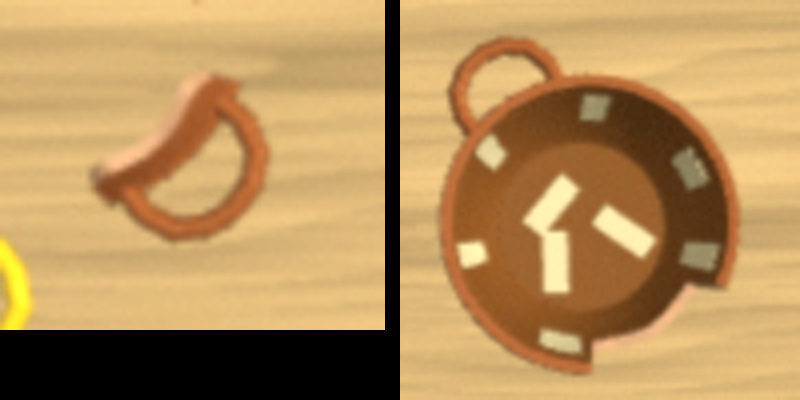

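Confirmed: the brown sherd has its loop toward lower right, and the gap lies between the rim ends at (332.5,243) and (366,222), opposite the handle.

Run:
```python
from h import *
p=capture("top")
L=lambda u,v,z:ray(p,(u,v),z)[:2]
# dish
rim=np.array([L(285+(x-400)/4,150+y/4,.06) for x,y in [(441,215),(738,215),(600,75),(690,105),(475,310),(590,373),(725,287),(720,160)]])
A=np.c_[2*rim,np.ones(len(rim))];s=np.linalg.lstsq(A,(rim**2).sum(1),rcond=None)[0];c=s[:2]
print("c",c,"R",np.sqrt(s[2]+c@c))
e=[L(332.5,243.2,.06),L(366,221.8,.06)];d=sum(e)/2-c
h=c-L(285+(508-400)/4,150+42/4,.055) 
for n,x in(("gap",d),("handle",h)): print(n,np.degrees(np.arctan2(x[1],x[0])),np.linalg.norm(x),c+.102*x/np.linalg.norm(x))
# sherd
E=[L(140+x/5.5,200+y/5.5,.008) for x,y in [(100,190),(240,88)]]
a=L(140+228/5.5,200+222/5.5,.007);m=sum(E)/2;print("ends",E,np.linalg.norm(E[0]-E[1]),"mid",m,"apex",a,np.linalg.norm(a-m))
t=outline_of(p,"handle_sherd")
for q in t:
    (cx,cy),wh,an=cv2.minAreaRect(np.argwhere(q["region"])[:,::-1].astype(np.float32));print(cx,cy,wh,an,L(cx,cy,.01))
s=r.get_state();print(s["tcp_pos"],s["eef_rot"],s["time_s"])
```

```text
c [ 0.53197462 -0.14189546] R 0.10518861566827628
gap -150.25452605529577 0.08966828581867828 [ 0.44341434 -0.19250254]
handle -157.25741786675565 0.14064371697334355 [ 0.43790501 -0.1813278 ]
ends [array([0.46063458, 0.36669452]), array([0.51332558, 0.29135255])] 0.09193885622097103 mid [0.48698008 0.32902354] apex [0.44186289 0.2988682 ] 0.05426698144590669
130.91651916503906 252.7449493408203 (31.2269287109375, 25.015811920166016) 43.2642936706543 [0.40950493 0.44616668]
174.45736694335938 230.32118225097656 (24.439495086669922, 31.962848663330078) 46.84761428833008 [0.47187145 0.31830513]
136.8859405517578 171.11480712890625 (21.47665786743164, 32.196044921875) 65.37643432617188 [0.64933426 0.4272272 ]
[ 0.2470878  -0.62813187  0.24536248] [-1.79999094e+02  5.67192933e-04 -1.58527197e+02] 0.9
```

```bash
python3 -m creep '[[0,1,1,0.3,0,0,0],[0,1,1,0.3,0,0,0],[0,1,1,0.3,0,0,0],[0,1,1,0.3,0,0,0],[0,1,1,0.3,0,0,0],[0,1,1,0.3,0,0,0],[0,1,1,0.3,0,0,0],[0,1,1,0.3,0,0,0]]'
python3 -m creep '[[0,0.4,1,0,0,0,0],[0,0.4,1,0,0,0,0],[0,0.4,1,0,0,0,0],[0,0.4,1,0,0,0,0],[0,0.4,1,0,0,0,0],[0,0.4,1,0,0,0,0],[0,0.4,1,0,0,0,0],[0,0.4,1,0,0,0,0]]'
python3 -m creep '[[0,0,1,0,0,0,0],[0,0,1,0,0,0,0],[0,0,1,0,0,0,0],[0,0,1,0,0,0,0],[0,0,1,0,0,0,0],[0,0,1,0,0,0,0],[0,0,1,0,0,0,0],[0,0,1,0,0,0,0]]'
python3 -m creep '[[0,0,1,0,0,0,0],[0,0,1,0,0,0,0],[0,0,1,0,0,0,0],[0,0,1,0,0,0,0],[0,0,1,0,0,0,0],[0,0,1,0,0,0,0],[0,0,1,0,0,0,0],[0,0,1,0,0,0,0]]'
python3 -m creep '[[0,0,1,0,0,0,0],[0,0,1,0,0,0,0],[0,-0.6,1,0,0,0,0],[0,-0.6,1,0,0,0,0],[0,-0.6,1,0,0,0,0],[0,-0.4,0.8,0,0,0,0],[0,0,0,0,0,0,0]]'
python3 - <<'E'
from h import *
p=capture("wrist");save(p,"w1")
for d in outline_of(p,"handle_sherd"):
    v,u=np.nonzero(d["region"]);(c,wh,an)=cv2.minAreaRect(np.c_[u,v].astype(np.float32));print(d["conf"],d["bbox"],ray(p,c,.01),wh,an,cv2.boxPoints((c,wh,an)).round())
print(proj(p,[.472,.3185,.0]),r.get_state()["tcp_pos"])
E
```

```text
time_s: 1.57
tcp_pos: [0.4481, -0.4267, 0.306]
eef_rot: [-180.0, 0.0, -158.5]
contact_force: [0.9, -0.1, -0.1]
gripper_width: 0.0397
gripper_force: 0.0
time_s: 2.23
tcp_pos: [0.5274, -0.2268, 0.3056]
eef_rot: [-180.0, 0.0, -158.5]
contact_force: [1.0, -0.4, 0.3]
gripper_width: 0.0002
gripper_force: 0.0
time_s: 2.9
tcp_pos: [0.5269, -0.0269, 0.3056]
eef_rot: [-180.0, 0.0, -158.5]
contact_force: [1.0, 0.3, 0.1]
gripper_width: 0.0004
gripper_force: 0.0
time_s: 3.57
tcp_pos: [0.5269, 0.1731, 0.3056]
eef_rot: [180.0, 0.0, -158.5]
contact_force: [1.2, 0.4, -0.2]
gripper_width: 0.0007
gripper_force: 0.0
time_s: 4.15
tcp_pos: [0.4706, 0.3198, 0.3053]
eef_rot: [180.0, 0.0, -158.4]
contact_force: [0.3, -0.2, -0.2]
gripper_width: 0.0001
gripper_force: 0.0
0.9 [355.0, 122.7, 418.1, 190.2] [0.40742616 0.44466556 0.01      ] (68.6865234375, 57.73712158203125) 71.17529296875 [[342. 135.]
 [397. 116.]
 [419. 181.]
 [364. 200.]]
0.68 [249.6, 141.9, 319.1, 205.6] [0.47179555 0.3192671  0.01      ] (54.200294494628906, 68.92959594726562) 69.14553833007812 [[236. 155.]
 [300. 130.]
 [320. 181.]
 [255. 206.]]
[277.16814352 166.61455321] [0.47162092 0.31758618 0.30539426]
```

View pics/w1.png

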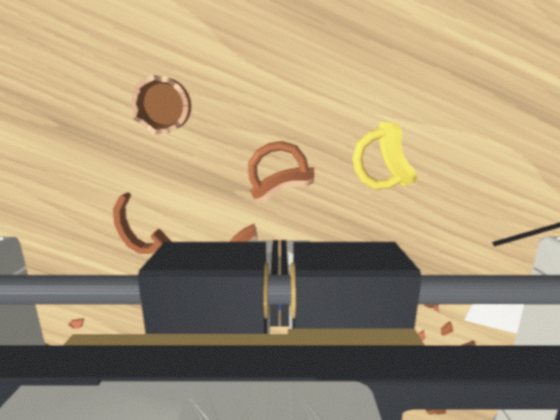

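The wrist view shows the brown handled sherd at (280,170), agreeing with the top view: (0.472, 0.319). The plain sherd is at (245,235) and yellow is to the right. Descending now.

```bash
python3 -m creep '[[0,0,0.04,-1,0,0,0],[0,0,0,-1,0,0,0],[0,0,0,-1,0,0,0],[0,0,0,-1,0,0,0],[0,0,0,-1,0,0,0],[0,0,0,-1,0,0,0],[0,0,0,-1,0,0,0],[0,0,0,-1,0,0,0]]'
python3 -m creep '[[0,0,0,-0.8,0,0,0],[0,0,0,-0.4,0,0,0],[0,0,0,-0.2,0,0,0],[0,0,0,0,0,0,0],[0,0,0,0,0,0,0],[0,0,0,0,0,0,0],[0,0,0,0,0,0,0],[0,0,0,0,0,0,0]]'
python3 - <<'E'
from h import *
save(capture("scene"),"s2")
f=cv2.imread("pics/s2.png")[80:230,270:430];cv2.imwrite("pics/s2c.png",cv2.resize(f,None,fx=3.5,fy=3.5))
E
```

```text
time_s: 4.92
tcp_pos: [0.4726, 0.3169, 0.1045]
eef_rot: [180.0, 0.0, -158.6]
contact_force: [-0.4, 0.4, -0.2]
gripper_width: 0.0
gripper_force: 0.0
time_s: 5.58
tcp_pos: [0.4724, 0.3183, 0.0714]
eef_rot: [180.0, 0.1, -158.5]
contact_force: [0.1, -0.1, 0.1]
gripper_width: 0.0003
gripper_force: 0.0
```

View pics/s2c.png

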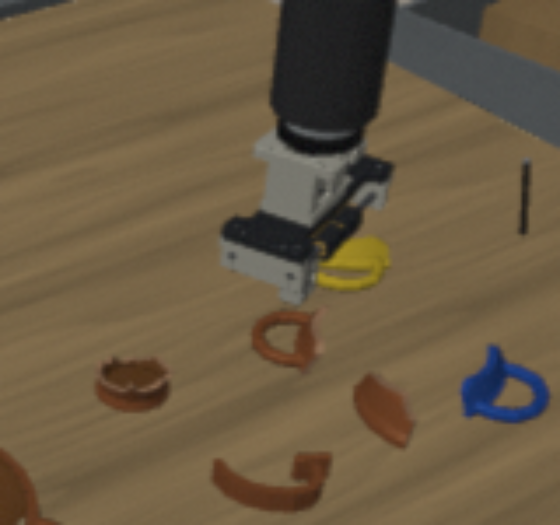

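The crop shows the closed fingertips at (293,303), just above the brown handled sherd at (290,338), with clear air between. Holding here.

```bash
for i in 1 2 3; do python3 -m creep '[[0,0,0,0,0,0,0],[0,0,0,0,0,0,0],[0,0,0,0,0,0,0],[0,0,0,0,0,0,0],[0,0,0,0,0,0,0],[0,0,0,0,0,0,0],[0,0,0,0,0,0,0],[0,0,0,0,0,0,0]]' | head -2; done
python3 -m creep '[[0,0,0,1,0,0,0],[0,0,0,1,0,0,0],[0,0,0,1,0,0,0],[0,0,0,1,0,0,0],[0,0,0,1,0,0,0],[0,0,0,1,0,0,0],[0,0,0,1,0,0,0],[0,0,0,1,0,0,0]]'
python3 -m creep '[[0,0.5,-1,0.6,0,0,0],[0,0.5,-1,0.6,0,0,0],[0,0.4,-1,0,0,0,0],[0,0.4,-1,0,0,0,0],[0,0,-1,0,0,0,0],[0,0,-1,0,0,0,0],[0,0,-1,0,0,0,0],[0,0,-1,0,0,0,0]]'
python3 -m creep '[[0,0,-1,0,0,0,0],[0,0,-1,0,0,0,0],[0,0,-1,0,0,0,0],[0,0,-1,0,0,0,0],[0,0,-1,0,0,0,0],[0,0,-1,0,0,0,0],[0,0,0,0,0,0,0],[0,0,0,0,0,0,0]]'
python3 - <<'E'
from h import *
p=capture("wrist");save(p,"w2")
for z in(.06,):
  for n,X in(("gap",[.4425,-.190,.06]),("c",[.532,-.142,.06])): print(n,proj(p,X))
for a in(-140,-150,-160):
  t=np.radians(a);print(a,proj(p,[.532+.102*np.cos(t),-.142+.102*np.sin(t),.06]))
print(r.get_state()["tcp_pos"])
E
```

```text
time_s: 6.3
tcp_pos: [0.4721, 0.3178, 0.0703]
time_s: 6.97
tcp_pos: [0.4721, 0.3179, 0.0704]
time_s: 7.63
tcp_pos: [0.4721, 0.3179, 0.0704]
time_s: 8.3
tcp_pos: [0.4719, 0.3176, 0.2717]
eef_rot: [180.0, 0.0, -158.5]
contact_force: [1.0, 0.7, -0.0]
gripper_width: 0.0002
gripper_force: 0.0
time_s: 8.97
tcp_pos: [0.5168, 0.1166, 0.3004]
eef_rot: [180.0, 0.0, -158.5]
contact_force: [0.5, 0.4, 0.0]
gripper_width: 0.0002
gripper_force: 0.0
time_s: 9.63
tcp_pos: [0.5169, -0.0332, 0.3004]
eef_rot: [180.0, 0.0, -158.7]
contact_force: [0.3, -0.1, 0.6]
gripper_width: 0.0008
gripper_force: 0.0
gap [169.86396218  61.60167759]
c [188.26846205 153.95351107]
-140 [151.57862144  65.72829698]
-150 [166.9249237  61.5938724]
-160 [183.03758389  60.47837809]
[ 0.51696574 -0.03247107  0.30032781]
```

View pics/w2.png

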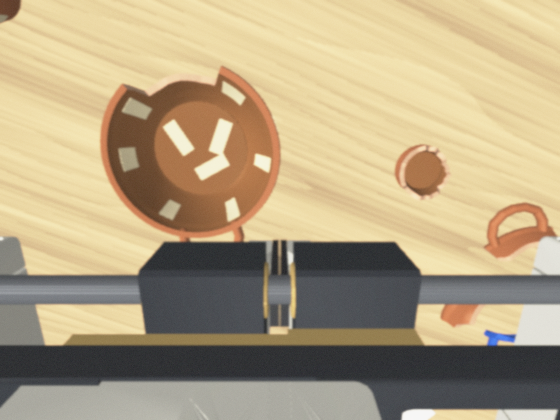

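The wrist view shows the gap between rim ends (125,86) and (221,68). Bisector and handle direction both put its middle near (170,62), i.e. (0.443, -0.191), so I use that.

```bash
python3 -m creep '[[0,-0.42,-0.9,0,0,0,0],[0,-0.42,-0.9,0,0,0,0],[0,-0.42,-0.9,0,0,0,0],[0,-0.42,-0.9,0,0,0,0],[0,-0.42,-0.9,0,0,0,0],[0,-0.42,-0.9,0,0,0,0],[0,-0.42,-0.92,0,0,0,0],[0,0,0,0,0,0,0]]'
python3 -m creep '[[0,0,0,-1,0,0,0],[0,0,0,-1,0,0,0],[0,0,0,-1,0,0,0],[0,0,0,-1,0,0,0],[0,0,0,-1,0,0,0],[0,0,0,-1,0,0,0],[0,0,0,-0.8,0,0,0],[0,0,0,-0.6,0,0,0]]'
python3 -m creep '[[0,0,0,-0.4,0,0,0],[0,0,0,-0.2,0,0,0],[0,0,0,0,0,0,0],[0,0,0,0,0,0,0],[0,0,0,0,0,0,0],[0,0,0,0,0,0,0]]'
python3 - <<'E'
from h import *
p=capture("scene");save(p,"s3")
f=cv2.imread("pics/s3.png")[120:290,90:320];cv2.imwrite("pics/s3c.png",cv2.resize(f,None,fx=3.3,fy=3.3))
E
```

```text
time_s: 10.35
tcp_pos: [0.4423, -0.1916, 0.3005]
eef_rot: [-180.0, -0.0, -158.6]
contact_force: [0.3, -0.2, 0.6]
gripper_width: 0.0007
gripper_force: 0.0
time_s: 11.02
tcp_pos: [0.4433, -0.189, 0.1135]
eef_rot: [179.9, -0.1, -158.5]
contact_force: [-0.2, 0.7, 0.3]
gripper_width: 0.0004
gripper_force: 0.0
time_s: 11.52
tcp_pos: [0.4442, -0.19, 0.1012]
eef_rot: [-180.0, 0.1, -158.5]
contact_force: [-0.1, -0.5, -0.2]
gripper_width: 0.0001
gripper_force: 0.0
```

View pics/s3c.png

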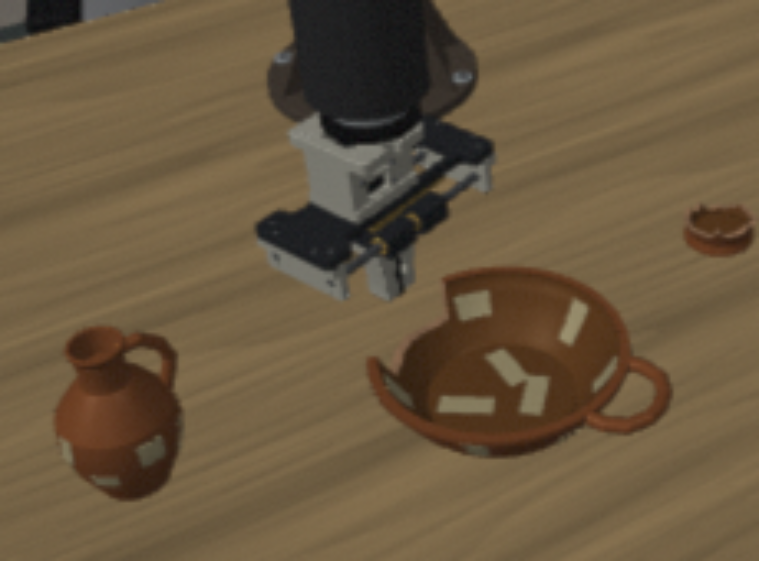

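The fingertips at (390,295) sit just above the gap between rim ends (375,362) and (447,280), touching nothing. Holding, then lifting.

```bash
for i in 1 2 3; do python3 -m creep '[[0,0,0,0,0,0,0],[0,0,0,0,0,0,0],[0,0,0,0,0,0,0],[0,0,0,0,0,0,0],[0,0,0,0,0,0,0],[0,0,0,0,0,0,0],[0,0,0,0,0,0,0],[0,0,0,0,0,0,0]]' | head -2; done
python3 -m creep '[[0,0,0,1,0,0,0],[0,0,0,1,0,0,0],[0,0,0,1,0,0,0],[0,0,0,1,0,0,0],[0,0,0,1,0,0,0],[0,0,0,1,0,0,0],[0,0,0,1,0,0,0],[0,0,0,1,0,0,0]]'
python3 -m creep '[[0,0,0,1,0,0,0],[0,0,0,1,0,0,0],[0,0,0,0.5,0,0,0],[0,0,0,0,0,0,0],[0,0,0,0,0,0,0],[0,0,0,0,0,0,0],[0,0,0,0,0,0,0],[0,0,0,0,0,0,0]]'
python3 -c "
from h import *
save(capture('top'),'top2');a,b=[cv2.imread(f'pics/top{i}.png').astype(int) for i in(1,2)]
for n,(x,y,w,h) in dict(sherd=(150,205,50,45),dish=(290,155,85,60)).items(): print(n,abs(a-b)[y:y+h,x:x+w].mean())
print(close_job())"
```

```text
time_s: 12.23
tcp_pos: [0.4435, -0.1902, 0.1003]
time_s: 12.9
tcp_pos: [0.4436, -0.1901, 0.1004]
time_s: 13.57
tcp_pos: [0.4436, -0.1901, 0.1004]
time_s: 14.23
tcp_pos: [0.4432, -0.1901, 0.3017]
eef_rot: [180.0, 0.0, -158.5]
contact_force: [0.4, -0.2, -0.4]
gripper_width: 0.0009
gripper_force: 0.0
time_s: 14.9
tcp_pos: [0.4432, -0.1901, 0.3619]
eef_rot: [180.0, -0.1, -158.5]
contact_force: [0.6, 0.1, 0.0]
gripper_width: 0.0004
gripper_force: 0.0
sherd 19.164296296296296
dish 16.146078431372548
the job is handed in; nothing more can be done
None
```

View pics/top2.png

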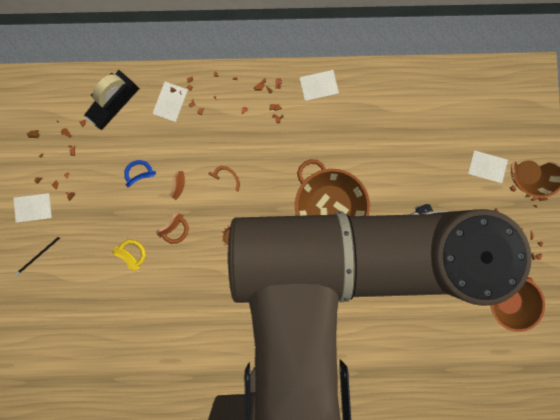

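Job handed in at about 15 s: I pointed at the handle sherd, then at the gap in the dish's rim, from about 2 cm above for over two seconds each, then lifted the hand about 26 cm; no contact forces showed, and everything visible in the last picture is where it was, though the arm hides part of the dish and base sherd and all of the jug.

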